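Switch the steriliser off and lift out a cup with the tongs

ROBOT

A 6-joint arm with a two-finger parallel gripper is mounted at the origin on the work surface. World frame = base frame: x ahead of the robot, y to its left, z up, the work surface at z = 0. Lengths are in m, angles in rad, forces in N, time in s.
With the tool pointing down it reaches from about 0.25 to 0.725 m from the base axis. Payload 4 kg.
Tool frame: the origin (TCP) lies on the mounting face of the last link; the fingertips stand 173 mm ahead of it and the grasp point (between the pads) lies 155 mm ahead of it (bot.tip_reach is the distance from the TCP to the fingertips, in m); x points along the fingers, y is the direction in which the jaws open and shut, and the axes are right-handed (so a half turn about x gives the same grasp; the last joint's range is limited). The gripper opens to 85 mm and grips with 20 to 120 N. Pads are 22 mm wide; open, the fingers measure 114 mm over their backs; the gripper's body (76 mm by 85 mm) begins 54 mm behind the grasp point. The pads swing forward as they close: fully open they stand 13 mm farther back than shut.
Start: joints at [-1.345, 0.241, 0.005, 1.335, 0, 1.571], TCP at [0.112, -0.487, 0.405] pointing down, gripper open.
Joint ranges: [-2.72, 2.72], [-1.05, 1.87], [-1.09, 1.28], [-1.99, 2.15], [-1.42, 1.44], [-3.14, 3.14]. Speed limits (rad/s): [2.79, 2.79, 3.14, 3.14, 3.14, 3.14].

INTERFACE

Orientations are given as a rotation vector (axis times angle).
In Python, from workcell import bot gives the robot as it stands.
- The arm moves only by the shell command python3 -m pendant 'ROWS' [FORCE]. ROWS is JSON, a list of rows, each an object of numbers: "claw": the closure, from 0 (fully open) to 1 (shut); "tx", "ty", "tz": the shift along the tool's x, y, z in mm; "twist": the turn about the tool's x in rad. In form: [{"claw": .., "tx": .., "ty": .., "tz": .., "twist": ..}, ...]. A call has 1 to 20 rows; each row is the pose to reach, as a shift and turn from the pose commanded when the call began, along the tool's axes at that moment; what a row does not reach only later rows make up. A row lasts 1/12 s, in which the tool goes at most 41.7 mm and 7.16 degrees, less where a joint would pass 70% of its speed; a pose out of reach is approached as far as the arm can. A call with a gripper value outside its range is refused whole. The fingers move at their own pace and stop on an object; FORCE is the grip in N (left out, the last holds). Time passes only in rows, so rows that repeat a pose let the fingers close. It gives the time, the measured TCP pose, the force and the opening at its end, in the units of the state.
- bot.read_state(): the state, without advancing time (a new reading comes with each control period).
- bot.read_camera(name): name is "scene" or "side" or "wrist"; returns the picture (480x640x3 uint8, red, green, blue); there is no depth.
- bot.camera_params(name): a dict with "fov_y" (degrees; the focal length in pixels is half the picture's height over the tangent of half this angle, whatever the lens; pixels are square), "cx", "cy" (the principal point, pixels), "k1" (the pictures are not rectified: a ray, as slopes to the right and down, at radius r is drawn at 1 + k1 r^2 times it, then the intrinsics apply), "pose" (4x4, takes a point from camera to world coordinates); the wrist camera has in their place "T_tool_cam" (4x4, takes a point from camera to tool coordinates, whose origin is the TCP and whose axes are the tool frame's). Camera axes: x right, y down, z forward; pixel columns grow to the right and rows downward; lengths in m; the calibration is good to about 2 mm. A picture is of the moment at which its call begins: read the wrist's pose just before it. camera_params takes no time and is no camera call.
- bot.job_done(): hands the job in, once; it reports no verdict.
Trained networks look in the newest picture that a camera, given by its name, has taken for a name from the list of things; names that differ only in an ending like _2 or _b are one class to them, and where a whole thing is asked for, a point or a joint stands for the part that bears it (a point fixed in the world has none). Each returns a list of dicts, best first, with "p" (0 to 1); they miss things now and then, are a little off and sometimes report something else, mostly with a low value. They report only what shows in the picture. A call takes as long as a camera call. They do not tell look-alikes from the thing itself.
- bot.recognise(name, camera): "centre" ([x, y, z] in m, in world coordinates, good to about 4 mm: the middle of the surface that is visible of it).
- bot.regions_of(name, camera): "region" (480x640 bool, what is visible of it).
The state is a dict: "clock": time; "joint_pos": joint angles; "dq": joint speeds; "joint_efforts": joint torques, N m; "tcp_pos": TCP position; "orientation": TCP orientation; "wrist_force": force on the tool from outside, world axes, zero at the start; "torque": the same for the moment, N m; "width": opening from 0.0 (shut) to 1.0 (fully open).
Only numpy, scipy, OpenCV 4.12 (cv2) and the standard library are available. Lean on these libraries where they do the work, as an engineer would, in place of code of your own. Each camera call takes 0.05 s, during which the arm holds its last target. There are 200 camera calls.

TASK

The steaming is over: turn the steriliser's selector knob back to off (the white mark) and leave it clicked in there. Then take the sterilising tongs from their rest, close them on the coral-red cup and lift it off the rack, touching it with nothing but the tongs and leaving the other two vessels standing where they are. Finish while still holding it in the closed tongs to drain, mouth down as it stood, well clear above the rack (6 cm or more).

Things in the scene. Friction and masses are not known exactly. Their poses are not given: they have to be found in the camera images.
- steriliser: steam steriliser, fixed. Origin on the table under the rack's centre; x away from the user, y left, z up. Tank 210 x 270 mm, flat rack on top at z 90 mm. Console (teal panel, top at z 70 mm) on its right, y -135 to -265 mm, knob at x 0, y -200 mm. Three vessels stand mouth down on the rack near y -80, 0, +80 mm, x within 15 mm of 0, in any order; nothing else is on it
- selector (a joint): knob angle, rad, growing clockwise seen from above: 0 = off (white mark; pointer along the steriliser's +x), -0.65 = drying (yellow), 0.65 = short steam (orange), 1.30 = long steam (red). A sprung detent pulls it to the nearest of these; passing to the next takes about 0.06 N m. It starts on short or long steam
- selector_grip (a point): point on the knob's vertical axis, 25 mm above the console's top, the height to grip. Black bar grip 13 mm wide, 46 mm long, 6 to 36 mm above the console, over a flat skirt 48 mm across. The point's x axis points along the bar to the pointer end (white line) and turns with the knob
- tongs: steel spring tongs 228 mm long, 18 mm high, 108 g, lying flat across their rest. Origin: midway between the two teal grip panels, at the underside, near the centre of mass; x along the centre line to the jaws (tips at +115 mm), y left, z up; bow and hinges at x -95 to -113 mm. Sprung open 57 mm across the panels (x -25 to +25 mm). Grip from above across the panels, at mid height (z 9 mm)
- tongs_left: left (+y) arm with a shallow V-shaped teal jaw 18 mm high; origin at its hinge (tongs x -95, y +13 mm, underside), axes parallel to the tongs' when open; turns inward up to 0.17 rad when squeezed. Its spring pushes the panel out with 5 N open, 8 N when closed on the cup
- tongs_right: right (-y) arm of the tongs, mirror image of the left one; origin at its hinge (tongs x -95, y -13 mm, underside)
- tongs_jaw (a point): point on the tongs' centre line midway between the jaws, at the arms' mid height, 100 mm ahead (x) of the tongs' origin: a held cup's axis belongs here. Gap between the jaws 67 mm open; squeezed to about 39 mm across the panels they close on the 36 mm cup, empty they meet at about 26 mm. The jaws move twice as far as the panels
- tongs_rest: steel tongs rest, fixed to the table: plate 160 x 120 x 3 mm with two upright cross bars at x -65 and +65 mm, tops 18 mm above the table, end stubs at y -53 and +53 mm up to 30 mm. Origin: on the table under its centre
- coral_cup: coral-red plastic medicine cup, upside down: straight round wall 36 mm across, 48 mm high, flange at the mouth (below) 42 mm across and 3 mm thick, about 35 g. Origin: centre of the mouth, on the rack; z up through its closed end
- white_cup: white medicine cup of the same shape, upside down; origin as the coral-red cup's
- steel_pot: steel gallipot, upside down: 46 mm across, 34 mm high, flange 52 mm across below; origin at the centre of its mouth, on the rack
Things that resemble listed ones, but are neither listed nor needed, are in the scene too. What is shaped like the tongs but purple is not meant.

How it is judged:
By the outcome, as a careful person would: the job done as asked, in the order asked, and still so for the second after the job is handed in, while the arm keeps its last pose, push and grip.
It also fails if it takes over 61 s, if anything falls off the work surface, if the arm or the gripper's body presses on something with over 40 N, if the wrist force passes 120 N, or if a joint passes its speed limit or range.

## Working session

There is one attempt and no reset: what is moved stays moved. The work goes in short steps, Python scripts to look and compute and a shell command to move; the robot and the scene stay as the last step left them, time stands still between calls to the robot, and variables do not carry over. Pictures are saved under pics/ and viewed, about 8 in all and at most 12, crops included, and the job is handed in when it is done.

```bash
ls; mkdir -p pics
python3 - <<'E'
from workcell import bot
import cv2,numpy as np
s=bot.read_state();print({k:np.round(v,3).tolist() for k,v in s.items()})
for c in("scene","side"):
    im=bot.read_camera(c);cv2.imwrite(f"pics/{c}0.png",im[:,:,::-1])
    p=bot.camera_params(c);print(c,p)
    for n in("steriliser","selector_grip","tongs","tongs_rest","coral_cup","white_cup","steel_pot"):
        print(n,[(np.round(d["centre"],3).tolist(),round(d["p"],2)) for d in bot.recognise(n,c)][:4])
print(bot.camera_params("wrist"),bot.tip_reach)
E
```

```text
pics
{'clock': 0.0, 'joint_pos': [-1.345, 0.241, 0.004, 1.335, -0.0, 1.571], 'dq': [-0.001, -0.001, 0.0, -0.001, 0.001, 0.001], 'joint_efforts': [0.001, -37.232, 25.241, 0.017, 0.0, 0.0], 'tcp_pos': [0.112, -0.487, 0.404], 'orientation': [2.103, 0.241, -2.103], 'wrist_force': [-0.058, -0.142, 0.269], 'torque': [-0.025, 0.026, 0.019], 'width': 0.998}
scene {'fov_y': 50.59628819700727, 'cx': 329.2040871803171, 'cy': 244.5013350375699, 'k1': 0.03637229854527128, 'pose': array([[ 0.54310299,  0.7344817 , -0.40691004,  0.86747619],
       [ 0.83957774, -0.46798902,  0.27585412, -0.31884454],
       [ 0.01218037, -0.49144981, -0.87082072,  0.9698308 ],
       [ 0.        ,  0.        ,  0.        ,  1.        ]])}
steriliser [([0.624, 0.011, 0.084], 0.94)]
selector_grip [([0.608, -0.102, 0.076], 0.88)]
tongs [([0.517, -0.317, 0.033], 0.74), ([0.233, -0.248, 0.013], 0.74), ([0.364, 0.09, 0.01], 0.69)]
tongs_rest [([0.53, -0.288, 0.036], 0.72)]
coral_cup [([0.615, 0.1, 0.132], 0.93)]
white_cup [([0.613, 0.008, 0.139], 0.73)]
steel_pot [([0.605, 0.176, 0.124], 0.63)]
side {'fov_y': 53.5109374
[... 536 characters left out ...]
ongs_rest [([0.523, -0.316, 0.002], 0.96)]
coral_cup [([0.606, 0.097, 0.126], 0.95)]
white_cup [([0.602, 0.01, 0.128], 0.86)]
steel_pot [([0.593, 0.168, 0.118], 0.82), ([0.601, 0.01, 0.128], 0.32), ([0.515, -0.289, 0.033], 0.19)]
{'fov_y': 64.26957508425028, 'cx': 321.7850489145995, 'cy': 235.31951827245211, 'k1': -0.04182874401037387, 'T_tool_cam': array([[ 3.13176794e-04, -2.93874136e-01,  9.55844074e-01,
         3.07113908e-02],
       [ 9.99999945e-01,  1.97246562e-04, -2.67000780e-04,
        -1.26867997e-04],
       [-1.10072334e-04,  9.55844105e-01,  2.93874181e-01,
        -7.51114405e-02],
       [ 0.00000000e+00,  0.00000000e+00,  0.00000000e+00,
         1.00000000e+00]])} 0.1734
```

```bash
python3 -c "
import cv2
a=cv2.imread('pics/scene0.png');b=cv2.imread('pics/side0.png')
cv2.imwrite('pics/s1.png',cv2.resize(a,(800,600)));cv2.imwrite('pics/s2.png',cv2.resize(b,(800,600)))"
```

```text
(no output)
```

View pics/scene0.png

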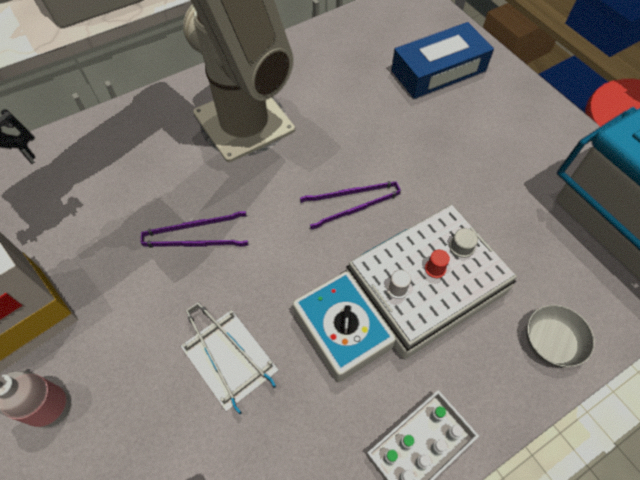

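View pics/side0.png

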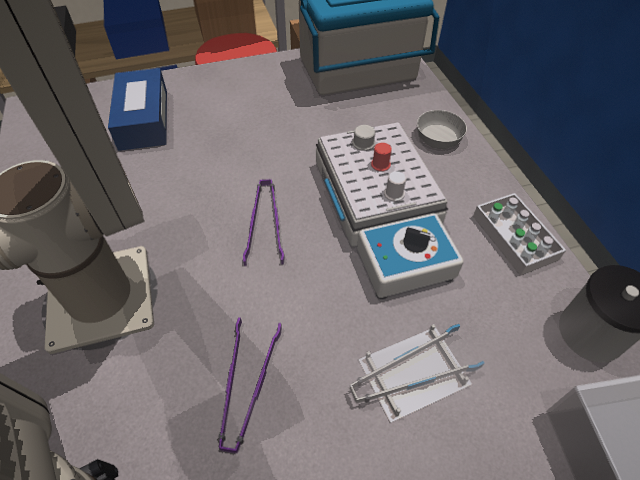

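The scene view shows the steriliser with white, coral (438,263) and pot vessels. The console knob is at (347,320) and the steel tongs lie on the rest at (225,355) with the jaws towards lower right. The side view agrees; the purple tongs are decoys.

```bash
cat > h.py <<'E'
from workcell import bot
import numpy as np, cv2
from scipy.spatial.transform import Rotation as R
def tool():
    s=bot.read_state(); return np.array(s["tcp_pos"]),R.from_rotvec(s["orientation"]).as_matrix(),s
def shift(target):            # mm shift along tool axes to bring TCP to target
    p,M,_=tool(); return np.round(M.T@(np.array(target)-p)*1000,1)
def cam(name):
    c=bot.camera_params(name)
    if name=="wrist":
        p,M,_=tool(); T=np.eye(4);T[:3,:3]=M;T[:3,3]=p; c["pose"]=T@c["T_tool_cam"]
    c["f"]=240/np.tan(np.radians(c["fov_y"]/2)); return c
def ray(c,uv):
    d=(np.array(uv,float)-[c["cx"],c["cy"]])/c["f"]; r=np.linalg.norm(d); q=r
    for _ in range(20): q=r/(1+c["k1"]*q*q)
    d=d*(q/r if r else 1); P=c["pose"]; return P[:3,3],P[:3,:3]@np.array([d[0],d[1],1])
def at_z(c,uv,z):
    o,d=ray(c,uv); return o+d*(z-o[2])/d[2]
def proj(c,X):
    P=np.linalg.inv(c["pose"]); x=P[:3,:3]@np.array(X)+P[:3,3]; d=x[:2]/x[2]
    return d*(1+c["k1"]*(d@d))*c["f"]+[c["cx"],c["cy"]]
def snap(name,fn):
    c=cam(name); im=bot.read_camera(name); np.save("pics/"+fn+".npy",im); cv2.imwrite(f"pics/{fn}.png",im[:,:,::-1])
    np.save("pics/"+fn+"_pose.npy",c["pose"]); return c,im
E
python3 -c "
from h import *
p,M,s=tool();print(M.round(3))
print(shift([.50,-.33,.405]),shift([.60,-.12,.38]))"
```

```text
[[ 0.     0.224 -0.975]
 [-0.    -0.975 -0.224]
 [-1.     0.    -0.   ]]
[-3.000e-01 -6.640e+01 -4.134e+02] [  24.7 -248.7 -557.9]
```

```bash
python3 -m pendant '[{"ty":-6,"tz":-40},{"ty":-12,"tz":-80},{"ty":-18,"tz":-120},{"ty":-24,"tz":-160},{"ty":-30,"tz":-200},{"ty":-36,"tz":-240},{"ty":-42,"tz":-280},{"ty":-48,"tz":-320},{"ty":-54,"tz":-360},{"ty":-60,"tz":-400},{"ty":-66,"tz":-430},{"ty":-66,"tz":-450},{"ty":-66,"tz":-450},{"ty":-66,"tz":-450},{"ty":-66,"tz":-450}]'
python3 -c "
from h import *
c,im=snap('wrist','w1')
for n in ('tongs','tongs_left','tongs_right','tongs_rest','tongs_jaw'):
    print(n,[(np.round(d['centre'],3).tolist(),round(d['p'],2)) for d in bot.recognise(n,'wrist')][:3])
print(shift([.63,-.11,.38]), tool()[0])"
```

```text
tongs [([0.206, -0.302, 0.019], 0.72)]
tongs_left [([0.209, -0.256, 0.021], 0.87)]
tongs_right [([0.23, -0.313, 0.019], 0.89)]
tongs_rest []
tongs_jaw [([0.211, -0.299, 0.019], 0.81)]
[  24.7 -251.8 -589.4] [ 0.11193919 -0.4873109   0.4047142 ]invalid input
```

View pics/w1.png

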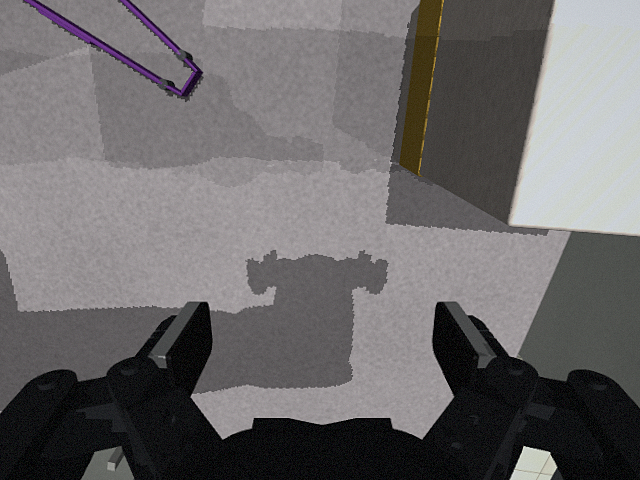

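Image: only purple tongs (190,80) and a box at right; the move was refused because the rows need every key.

```bash
python3 -m pendant '[{"claw":0,"tx":0,"ty":-10,"tz":-38,"twist":0},{"claw":0,"tx":0,"ty":-20,"tz":-76,"twist":0},{"claw":0,"tx":0,"ty":-28,"tz":-116,"twist":0},{"claw":0,"tx":0,"ty":-36,"tz":-156,"twist":0},{"claw":0,"tx":0,"ty":-44,"tz":-196,"twist":0},{"claw":0,"tx":0,"ty":-50,"tz":-236,"twist":0},{"claw":0,"tx":0,"ty":-56,"tz":-276,"twist":0},{"claw":0,"tx":0,"ty":-60,"tz":-316,"twist":0},{"claw":0,"tx":0,"ty":-64,"tz":-356,"twist":0},{"claw":0,"tx":0,"ty":-66,"tz":-396,"twist":0},{"claw":0,"tx":0,"ty":-66,"tz":-436,"twist":0},{"claw":0,"tx":0,"ty":-66,"tz":-450,"twist":0},{"claw":0,"tx":0,"ty":-66,"tz":-450,"twist":0},{"claw":0,"tx":0,"ty":-66,"tz":-450,"twist":0},{"claw":0,"tx":0,"ty":-66,"tz":-450,"twist":0}]'
python3 -c "
from h import *
c,im=snap('wrist','w2')
for n in ('tongs','tongs_left','tongs_right','tongs_rest','tongs_jaw'):
    print(n,[(np.round(d['centre'],3).tolist(),round(d['p'],2)) for d in bot.recognise(n,'wrist')][:3])
print(shift([.63,-.11,.38]), tool()[0])"
```

```text
clock: 2.35
tcp_pos: [0.535, -0.3225, 0.4045]
orientation: [2.101, 0.238, -2.104]
wrist_force: [1.0, 0.7, -0.3]
width: 0.997
tongs [([0.521, -0.324, 0.034], 0.8), ([0.357, -0.019, 0.011], 0.8), ([0.591, -0.124, 0.068], 0.71)]
tongs_left [([0.536, -0.286, 0.038], 0.97), ([0.365, -0.021, 0.008], 0.72)]
tongs_right [([0.538, -0.34, 0.034], 0.96), ([0.263, -0.258, 0.018], 0.73), ([0.284, -0.005, 0.002], 0.54)]
tongs_rest [([0.53, -0.309, -0.001], 0.63)]
tongs_jaw [([0.364, -0.012, 0.009], 0.74), ([0.519, -0.323, 0.033], 0.64), ([0.265, -0.256, 0.013], 0.64)]
[  25.3 -186.3 -140.1] [ 0.53481681 -0.32283281  0.40528537]
```

View pics/w2.png

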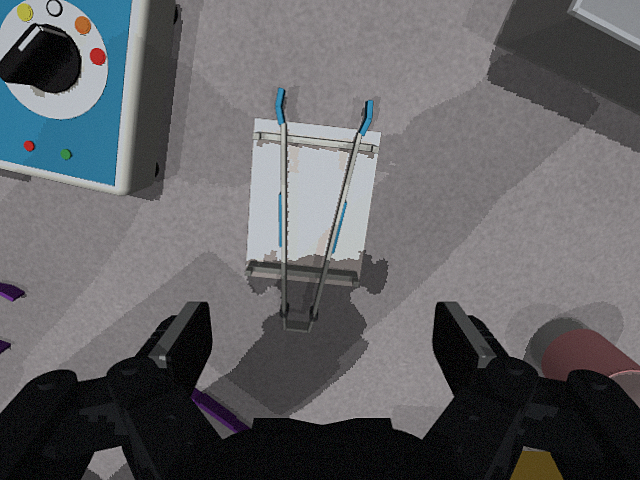

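Wrist view: tongs on the rest, with tips at (281,90) and (370,102) and hinges at (283,315) and (316,317). Console marks: yellow (25,12), white (54,7), orange (82,25), red (98,57).

Run:
```python
from h import *
c=cam('wrist')
for n,uv,z in [("tipL",(281,90),.036),("tipR",(370,102),.036),("hL",(283,315),.036),("hR",(316,317),.036),("pL1",(281,192),.036),("pL2",(281,247),.036),("pR1",(346,202),.036),("pR2",(334,252),.036),
 ("yel",(25,12),.073),("whi",(54,7),.073),("ora",(82,25),.073),("red",(98,57),.073)]:
    print(n,at_z(c,uv,z).round(4))
m=np.array([at_z(c,uv,.073)[:2] for uv in((25,12),(54,7),(82,25),(98,57))])
A=np.c_[2*m,np.ones(4)];x=np.linalg.lstsq(A,(m**2).sum(1),rcond=None)[0];cc=x[:2]
print("centre",cc,"r",np.sqrt(x[2]+cc@cc),"ang",[np.arctan2(*(p-cc)[::-1]).round(3) for p in m])
print(shift([cc[0]+.0,cc[1],.34]))
```

```text
tipL [ 0.6229 -0.2677  0.036 ]
tipR [ 0.6302 -0.3426  0.036 ]
hL [ 0.4175 -0.3101  0.036 ]
hR [ 0.4226 -0.3425  0.036 ]
pL1 [ 0.5382 -0.2845  0.036 ]
pL2 [ 0.487  -0.2945  0.036 ]
pR1 [ 0.5423 -0.3435  0.036 ]
pR2 [ 0.4933 -0.344   0.036 ]
yel [ 0.6353 -0.0786  0.073 ]
whi [ 0.6427 -0.1001  0.073 ]
ora [ 0.6347 -0.1215  0.073 ]
red [ 0.6153 -0.135   0.073 ]
centre [ 0.60625876 -0.09986642] r 0.036100346405123974 ang [np.float64(0.632), np.float64(-0.006), np.float64(-0.651), np.float64(-1.32)]
[  65.2 -201.5 -119.2]
```

```bash
python3 -m pendant '[{"claw":0,"tx":10,"ty":-35,"tz":-20,"twist":0},{"claw":0,"tx":18,"ty":-69,"tz":-40,"twist":0},{"claw":0,"tx":26,"ty":-103,"tz":-60,"twist":0},{"claw":0,"tx":36,"ty":-137,"tz":-80,"twist":0},{"claw":0,"tx":48,"ty":-170,"tz":-100,"twist":0},{"claw":0,"tx":65,"ty":-201,"tz":-119,"twist":0},{"claw":0,"tx":65,"ty":-201,"tz":-119,"twist":0},{"claw":0,"tx":65,"ty":-201,"tz":-119,"twist":0}]'
python3 -c "
from h import *
c,im=snap('wrist','w3')
for n in ('selector_grip','white_cup','coral_cup'):
    print(n,[(np.round(d['centre'],3).tolist(),round(d['p'],2)) for d in bot.recognise(n,'wrist')][:3])
print(tool()[0],proj(c,[.606,-.1,.106]))"
```

```text
clock: 3.32
tcp_pos: [0.6065, -0.0977, 0.3385]
orientation: [2.097, 0.242, -2.103]
wrist_force: [-1.2, 0.2, 0.7]
width: 0.999
selector_grip [([0.611, -0.097, 0.086], 0.96), ([0.613, 0.084, 0.099], 0.21)]
white_cup [([0.61, 0.011, 0.136], 0.86)]
coral_cup [([0.612, 0.087, 0.097], 0.85), ([0.612, 0.012, 0.138], 0.25)]
[ 0.60655762 -0.10128362  0.34070507] [326.11124912 258.23904663]
```

View pics/w3.png

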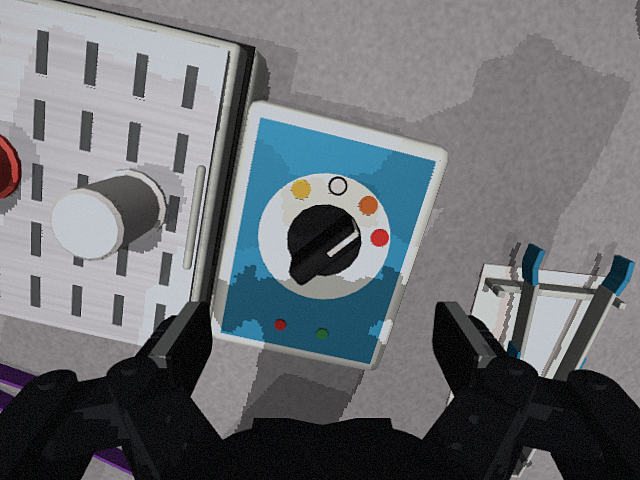

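The pointer's white line runs (328,256)–(358,232), towards orange or red.

Run:
```python
from h import *
c=cam('wrist')
a,b=at_z(c,(329,255),.106),at_z(c,(357,233),.106);d=b-a;print(a,b,"bar yaw",np.arctan2(d[1],d[0]))
m=np.array([at_z(c,uv,.072)[:2] for uv in((301,189),(338,186),(369,205),(379,238))])
A=np.c_[2*m,np.ones(4)];x=np.linalg.lstsq(A,(m**2).sum(1),rcond=None)[0];cc=x[:2]
print("centre",cc,"r",np.sqrt(x[2]+cc@cc),"ang",[np.arctan2(*(p-cc)[::-1]).round(3) for p in m])
M=tool()[1];print("tool y yaw",np.arctan2(M[1,1],M[0,1]))
print(shift([cc[0],cc[1],.095+.155]),at_z(c,(296,278),.106))
```

```text
[ 0.60848126 -0.10508216  0.106     ] [ 0.62463788 -0.11735203  0.106     ] bar yaw -0.6495108481011609
centre [ 0.60726343 -0.10308672] r 0.035645633592041745 ang [np.float64(0.654), np.float64(-0.014), np.float64(-0.68), np.float64(-1.342)]
tool y yaw -1.3472394058751034
[90.7  1.8 -0.2] [ 0.59046821 -0.08967431  0.106     ]
```

```bash
python3 -m pendant '[{"claw":0,"tx":0,"ty":2,"tz":0,"twist":0.12},{"claw":0,"tx":5,"ty":2,"tz":0,"twist":0.24},{"claw":0,"tx":15,"ty":2,"tz":0,"twist":0.36},{"claw":0,"tx":25,"ty":2,"tz":0,"twist":0.48},{"claw":0,"tx":35,"ty":2,"tz":0,"twist":0.60},{"claw":0,"tx":45,"ty":2,"tz":0,"twist":0.72},{"claw":0,"tx":55,"ty":2,"tz":0,"twist":0.84},{"claw":0,"tx":65,"ty":2,"tz":0,"twist":0.87},{"claw":0,"tx":77,"ty":2,"tz":0,"twist":0.87},{"claw":0,"tx":88,"ty":2,"tz":0,"twist":0.87},{"claw":0,"tx":88,"ty":2,"tz":0,"twist":0.87},{"claw":0,"tx":88,"ty":2,"tz":0,"twist":0.87}]' 40
python3 -c "
from h import *
print(tool()[0],shift([.6073,-.1033,.252]))"
python3 -m pendant '[{"claw":0.5,"tx":0,"ty":0,"tz":0,"twist":0},{"claw":0.7,"tx":0,"ty":0,"tz":0,"twist":0},{"claw":1,"tx":0,"ty":0,"tz":0,"twist":0},{"claw":1,"tx":0,"ty":0,"tz":0,"twist":0},{"claw":1,"tx":0,"ty":0,"tz":0,"twist":0},{"claw":1,"tx":0,"ty":0,"tz":0,"twist":0},{"claw":1,"tx":0,"ty":0,"tz":0,"twist":0},{"claw":1,"tx":0,"ty":0,"tz":0,"twist":0}]' 40
```

```text
clock: 4.52
tcp_pos: [0.5345, -0.2661, 0.2586]
orientation: [-1.935, 0.392, 1.913]
wrist_force: [-1.3, 0.3, -0.2]
width: 0.998
[ 0.53446304 -0.2661091   0.25864799] [  20.6 -177.    10.1]
clock: 5.18
tcp_pos: [0.5361, -0.2629, 0.2586]
orientation: [-1.938, 0.386, 1.917]
wrist_force: [-0.5, 1.0, -0.5]
width: 0.001
```

```bash
python3 -c "
from h import *
p,M,s=tool();print(np.round(s['joint_pos'],3),M.round(2))
c,im=snap('scene','s3')"
```

```text
[-0.473  0.53   0.042  1.09   0.079  3.141] [[ 0.03 -0.45 -0.89]
 [ 0.07 -0.89  0.45]
 [-1.   -0.08  0.01]]
```

```bash
python3 -m pendant '[{"claw":0,"tx":-40,"ty":0,"tz":0,"twist":-0.12},{"claw":0,"tx":-80,"ty":0,"tz":0,"twist":-0.24},{"claw":0,"tx":-88,"ty":0,"tz":0,"twist":-0.36},{"claw":0,"tx":-88,"ty":0,"tz":0,"twist":-0.48},{"claw":0,"tx":-88,"ty":0,"tz":0,"twist":-0.60},{"claw":0,"tx":-88,"ty":0,"tz":0,"twist":-0.72},{"claw":0,"tx":-88,"ty":0,"tz":0,"twist":-0.84},{"claw":0,"tx":-88,"ty":0,"tz":0,"twist":-0.87},{"claw":0,"tx":-88,"ty":0,"tz":0,"twist":-0.87},{"claw":0,"tx":-88,"ty":0,"tz":0,"twist":-0.87}]'
python3 -c "
from h import *
p,M,s=tool();print(np.round(s['joint_pos'],3),M.round(3))"
```

```text
clock: 6.07
tcp_pos: [0.5333, -0.2698, 0.3462]
orientation: [2.074, 0.476, -1.986]
wrist_force: [-0.4, 0.1, 0.2]
width: 0.999
[-0.485  0.467  0.179  1.291  0.079  2.26 ] [[ 0.029  0.386 -0.922]
 [ 0.074 -0.921 -0.383]
 [-0.997 -0.057 -0.055]]
```

Twisting ran joint 6 into its limit, which left a 4.5° tool tilt (J5 = 0.079). I'll undo it at the opposite limit, then use the other half-turn grasp.

```bash
python3 -m pendant '[{"claw":0,"tx":0,"ty":0,"tz":0,"twist":-0.124},{"claw":0,"tx":0,"ty":0,"tz":0,"twist":-0.248},{"claw":0,"tx":0,"ty":0,"tz":0,"twist":-0.372},{"claw":0,"tx":0,"ty":0,"tz":0,"twist":-0.496},{"claw":0,"tx":0,"ty":0,"tz":0,"twist":-0.62},{"claw":0,"tx":0,"ty":0,"tz":0,"twist":-0.744},{"claw":0,"tx":0,"ty":0,"tz":0,"twist":-0.868},{"claw":0,"tx":0,"ty":0,"tz":0,"twist":-0.992},{"claw":0,"tx":0,"ty":0,"tz":0,"twist":-1.116},{"claw":0,"tx":0,"ty":0,"tz":0,"twist":-1.24},{"claw":0,"tx":0,"ty":0,"tz":0,"twist":-1.364},{"claw":0,"tx":0,"ty":0,"tz":0,"twist":-1.488},{"claw":0,"tx":0,"ty":0,"tz":0,"twist":-1.612},{"claw":0,"tx":0,"ty":0,"tz":0,"twist":-1.736},{"claw":0,"tx":0,"ty":0,"tz":0,"twist":-1.86},{"claw":0,"tx":0,"ty":0,"tz":0,"twist":-1.984},{"claw":0,"tx":0,"ty":0,"tz":0,"twist":-2.108},{"claw":0,"tx":0,"ty":0,"tz":0,"twist":-2.232},{"claw":0,"tx":0,"ty":0,"tz":0,"twist":-2.356},{"claw":0,"tx":0,"ty":0,"tz":0,"twist":-2.48}]'
python3 -m pendant '[{"claw":0,"tx":0,"ty":0,"tz":0,"twist":-0.124},{"claw":0,"tx":0,"ty":0,"tz":0,"twist":-0.248},{"claw":0,"tx":0,"ty":0,"tz":0,"twist":-0.372},{"claw":0,"tx":0,"ty":0,"tz":0,"twist":-0.496},{"claw":0,"tx":0,"ty":0,"tz":0,"twist":-0.62},{"claw":0,"tx":0,"ty":0,"tz":0,"twist":-0.744},{"claw":0,"tx":0,"ty":0,"tz":0,"twist":-0.868},{"claw":0,"tx":0,"ty":0,"tz":0,"twist":-0.992},{"claw":0,"tx":0,"ty":0,"tz":0,"twist":-1.116},{"claw":0,"tx":0,"ty":0,"tz":0,"twist":-1.24},{"claw":0,"tx":0,"ty":0,"tz":0,"twist":-1.364},{"claw":0,"tx":0,"ty":0,"tz":0,"twist":-1.488},{"claw":0,"tx":0,"ty":0,"tz":0,"twist":-1.612},{"claw":0,"tx":0,"ty":0,"tz":0,"twist":-1.736},{"claw":0,"tx":0,"ty":0,"tz":0,"twist":-1.86},{"claw":0,"tx":0,"ty":0,"tz":0,"twist":-1.984},{"claw":0,"tx":0,"ty":0,"tz":0,"twist":-2.108},{"claw":0,"tx":0,"ty":0,"tz":0,"twist":-2.232},{"claw":0,"tx":0,"ty":0,"tz":0,"twist":-2.356},{"claw":0,"tx":0,"ty":0,"tz":0,"twist":-2.48}]'
python3 -c "
from h import *
p,M,s=tool();print(p,np.round(s['joint_pos'],3),M.round(3))"
```

```text
clock: 7.73
tcp_pos: [0.5333, -0.2698, 0.3463]
orientation: [0.264, 1.541, -0.143]
wrist_force: [-0.4, -0.3, -0.2]
width: 1.0
clock: 9.4
tcp_pos: [0.5333, -0.2698, 0.3463]
orientation: [-1.639, 0.744, 1.652]
wrist_force: [0.2, 0.5, 0.0]
width: 1.002
[ 0.53332441 -0.26981924  0.34626259] [-0.486  0.467  0.179  1.291  0.079 -2.706] [[ 0.029 -0.795 -0.605]
 [ 0.074 -0.602  0.795]
 [-0.997 -0.068  0.041]]
```

```bash
python3 -m pendant '[{"claw":0,"tx":0,"ty":0,"tz":0,"twist":-0.124},{"claw":0,"tx":0,"ty":0,"tz":0,"twist":-0.248},{"claw":0,"tx":0,"ty":0,"tz":0,"twist":-0.372},{"claw":0,"tx":0,"ty":0,"tz":0,"twist":-0.496},{"claw":0,"tx":0,"ty":0,"tz":0,"twist":-0.62},{"claw":0,"tx":0,"ty":0,"tz":0,"twist":-0.744},{"claw":0,"tx":0,"ty":0,"tz":0,"twist":-0.868},{"claw":0,"tx":0,"ty":0,"tz":0,"twist":-0.92}]'
python3 -c "
from h import *
p,M,s=tool();print(p,np.round(s['joint_pos'],3),M.round(3))"
```

```text
clock: 10.07
tcp_pos: [0.5646, -0.1719, 0.3465]
orientation: [-2.08, 0.321, 2.057]
wrist_force: [0.2, -0.7, -0.1]
width: 0.995
[ 0.56460467 -0.17191785  0.34648372] [-0.293  0.442  0.141  1.256 -0.012 -3.14 ] [[ 0.009 -0.291 -0.957]
 [-0.015 -0.957  0.291]
 [-1.     0.012 -0.013]]
```

```bash
python3 -m pendant '[{"claw":0,"tx":0,"ty":-10,"tz":-3,"twist":0.124},{"claw":0,"tx":0,"ty":-20,"tz":-6,"twist":0.248},{"claw":0,"tx":0,"ty":-30,"tz":-9,"twist":0.372},{"claw":0,"tx":0,"ty":-40,"tz":-12,"twist":0.496},{"claw":0,"tx":0,"ty":-50,"tz":-15,"twist":0.62},{"claw":0,"tx":0,"ty":-60,"tz":-18,"twist":0.744},{"claw":0,"tx":0,"ty":-70,"tz":-20,"twist":0.868},{"claw":0,"tx":0,"ty":-78,"tz":-21,"twist":0.992},{"claw":0,"tx":0,"ty":-78,"tz":-21,"twist":1.116},{"claw":0,"tx":0,"ty":-78,"tz":-21,"twist":1.24},{"claw":0,"tx":0,"ty":-78,"tz":-21,"twist":1.364},{"claw":0,"tx":0,"ty":-78,"tz":-21,"twist":1.488},{"claw":0,"tx":0,"ty":-78,"tz":-21,"twist":1.612},{"claw":0,"tx":0,"ty":-78,"tz":-21,"twist":1.736},{"claw":0,"tx":0,"ty":-78,"tz":-21,"twist":1.86},{"claw":0,"tx":0,"ty":-78,"tz":-21,"twist":1.984},{"claw":0,"tx":0,"ty":-78,"tz":-21,"twist":2.108},{"claw":0,"tx":0,"ty":-78,"tz":-21,"twist":2.232},{"claw":0,"tx":0,"ty":-78,"tz":-21,"twist":2.356},{"claw":0,"tx":0,"ty":-78,"tz":-21,"twist":2.48}]'
python3 -m pendant '[{"claw":0,"tx":0,"ty":0,"tz":0,"twist":0.124},{"claw":0,"tx":0,"ty":0,"tz":0,"twist":0.248},{"claw":0,"tx":0,"ty":0,"tz":0,"twist":0.372},{"claw":0,"tx":0,"ty":0,"tz":0,"twist":0.496},{"claw":0,"tx":0,"ty":0,"tz":0,"twist":0.62},{"claw":0,"tx":0,"ty":0,"tz":0,"twist":0.744},{"claw":0,"tx":0,"ty":0,"tz":0,"twist":0.868},{"claw":0,"tx":0,"ty":0,"tz":0,"twist":0.992},{"claw":0,"tx":0,"ty":0,"tz":0,"twist":1.017},{"claw":0,"tx":0,"ty":0,"tz":0,"twist":1.017}]'
cat > st.py <<'E'
from h import *
import sys
p,M,s=tool();print(p.round(4),np.round(s['joint_pos'],3));print(M.round(3),"yaw",np.arctan2(M[1,1],M[0,1]).round(3))
a=list(map(float,sys.argv[1:]))
if a: print("shift",shift(np.array(a)-M[:,0]*.155),"(grasp point to",a,")")
E
python3 st.py .6073 -.1033 .0965
```

```text
clock: 11.73
tcp_pos: [0.6071, -0.1044, 0.3458]
orientation: [-0.293, 1.546, 0.269]
wrist_force: [-0.7, 0.0, -0.4]
width: 1.0
clock: 12.57
tcp_pos: [0.6071, -0.1044, 0.3459]
orientation: [0.502, 1.497, -0.518]
wrist_force: [-0.2, -0.0, 0.3]
width: 0.999
[ 0.6071 -0.1044  0.3459] [-0.168  0.495  0.223  1.288 -0.012  0.485]
[[ 0.009  0.607  0.794]
 [-0.014  0.795 -0.607]
 [-1.    -0.006  0.015]] yaw 0.918
shift [94.3  2.4 -4.4] (grasp point to [0.6073, -0.1033, 0.0965] )
```

```bash
python3 -m pendant '[{"claw":0,"tx":30,"ty":2,"tz":-2,"twist":0},{"claw":0,"tx":60,"ty":2.4,"tz":-4,"twist":0},{"claw":0,"tx":80,"ty":2.4,"tz":-4,"twist":0},{"claw":0,"tx":94,"ty":2.4,"tz":-4,"twist":0},{"claw":0,"tx":94,"ty":2.4,"tz":-4,"twist":0},{"claw":0.6,"tx":94,"ty":2.4,"tz":-4,"twist":0},{"claw":0.8,"tx":94,"ty":2.4,"tz":-4,"twist":0},{"claw":1,"tx":94,"ty":2.4,"tz":-4,"twist":0},{"claw":1,"tx":94,"ty":2.4,"tz":-4,"twist":0},{"claw":1,"tx":94,"ty":2.4,"tz":-4,"twist":0},{"claw":1,"tx":94,"ty":2.4,"tz":-4,"twist":0},{"claw":1,"tx":94,"ty":2.4,"tz":-4,"twist":0}]' 40
python3 -m pendant '[{"claw":1,"tx":0,"ty":0,"tz":0,"twist":-0.1},{"claw":1,"tx":0,"ty":0,"tz":0,"twist":-0.2},{"claw":1,"tx":0,"ty":0,"tz":0,"twist":-0.3},{"claw":1,"tx":0,"ty":0,"tz":0,"twist":-0.4},{"claw":1,"tx":0,"ty":0,"tz":0,"twist":-0.5},{"claw":1,"tx":0,"ty":0,"tz":0,"twist":-0.6},{"claw":1,"tx":0,"ty":0,"tz":0,"twist":-0.65},{"claw":1,"tx":0,"ty":0,"tz":0,"twist":-0.65},{"claw":1,"tx":0,"ty":0,"tz":0,"twist":-0.65},{"claw":1,"tx":0,"ty":0,"tz":0,"twist":-0.65}]'; python3 st.py
```

```text
clock: 13.57
tcp_pos: [0.6074, -0.1003, 0.2532]
orientation: [0.503, 1.494, -0.513]
wrist_force: [1.9, 5.0, 1.3]
width: 0.142
clock: 14.4
tcp_pos: [0.6081, -0.0983, 0.2532]
orientation: [-0.006, 1.555, -0.003]
wrist_force: [6.3, 10.0, -0.4]
width: 0.142
[ 0.6081 -0.0983  0.2532] [-0.16   0.559  0.078  1.073 -0.003 -0.162]
[[ 0.015 -0.002  1.   ]
 [-0.006  1.     0.002]
 [-1.    -0.006  0.015]] yaw 1.573
```

```bash
python3 -m pendant '[{"claw":0.7,"tx":0,"ty":0,"tz":0,"twist":0},{"claw":0.4,"tx":0,"ty":0,"tz":0,"twist":0},{"claw":0,"tx":0,"ty":0,"tz":0,"twist":0},{"claw":0,"tx":0,"ty":0,"tz":0,"twist":0},{"claw":0,"tx":-20,"ty":0,"tz":0,"twist":0},{"claw":0,"tx":-55,"ty":0,"tz":0,"twist":0},{"claw":0,"tx":-95,"ty":0,"tz":0,"twist":0},{"claw":0,"tx":-120,"ty":0,"tz":0,"twist":0},{"claw":0,"tx":-120,"ty":0,"tz":0,"twist":0}]'
python3 -c "
from h import *
c,im=snap('wrist','w4')
for n in ('selector_grip','coral_cup','white_cup','steel_pot'):
    print(n,[(np.round(d['centre'],3).tolist(),round(d['p'],2)) for d in bot.recognise(n,'wrist')][:3])
"; python3 st.py .5145 -.3166 .027
```

```text
clock: 15.15
tcp_pos: [0.6064, -0.1005, 0.3794]
orientation: [-0.011, 1.549, -0.015]
wrist_force: [0.4, -0.4, 1.0]
width: 1.001
selector_grip [([0.602, -0.1, 0.074], 0.76)]
coral_cup [([0.606, 0.089, 0.11], 0.71)]
white_cup [([0.6, 0.012, 0.138], 0.56)]
steel_pot [([0.527, -0.285, 0.036], 0.33)]
[ 0.6046 -0.1     0.37  ] [-0.161  0.479  0.26   1.345 -0.013 -0.159]
[[ 0.005  0.002  1.   ]
 [-0.014  1.    -0.002]
 [-1.    -0.014  0.005]] yaw 1.569
shift [ 190.4 -212.2  -91.5] (grasp point to [0.5145, -0.3166, 0.027] )
```

View pics/w4.png

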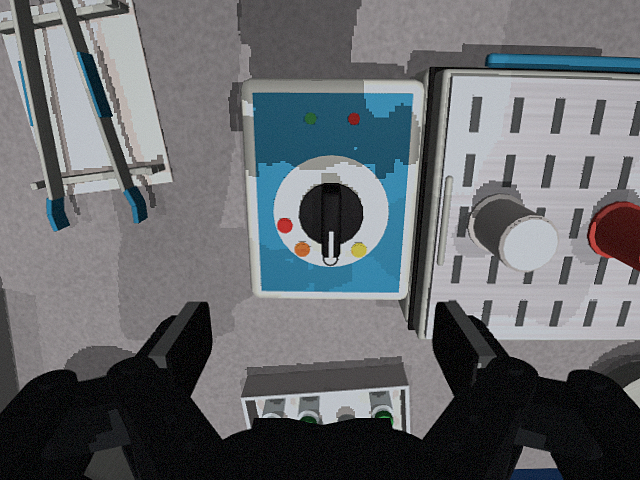

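Knob pointer now sits at the white mark (331,255): off. Next, the tongs.

```bash
python3 - <<'E'
from h import *
c=cam('wrist')
a,b=at_z(c,(60,226),.036),at_z(c,(139,218),.036);print("tips",a,b)
print("white top",at_z(c,(528,243),.138))
E
python3 -m pendant '[{"claw":0,"tx":0,"ty":-36,"tz":-15,"twist":-0.02},{"claw":0,"tx":0,"ty":-72,"tz":-30,"twist":-0.04},{"claw":0,"tx":0,"ty":-108,"tz":-45,"twist":-0.06},{"claw":0,"tx":10,"ty":-142,"tz":-60,"twist":-0.08},{"claw":0,"tx":30,"ty":-174,"tz":-75,"twist":-0.104},{"claw":0,"tx":50,"ty":-200,"tz":-88,"twist":-0.104},{"claw":0,"tx":70,"ty":-212,"tz":-91,"twist":-0.104},{"claw":0,"tx":70,"ty":-212,"tz":-91,"twist":-0.104},{"claw":0,"tx":70,"ty":-212,"tz":-91,"twist":-0.104}]'
python3 -c "
from h import *
c,im=snap('wrist','w5')
for x in (-95,0,25,100): print(x,proj(c,[.5145+x/1000*.995,-.3166+x/1000*.102,.036]).round())
for n in ('tongs_left','tongs_right'):
    print(n,[(np.round(d['centre'],3).tolist(),round(d['p'],2)) for d in bot.recognise(n,'wrist')][:3])
"; python3 st.py .5145 -.3166 .027
```

```text
tips [ 0.61682646 -0.32661312  0.036     ] [ 0.60985146 -0.25637521  0.036     ]
white top [0.59710873 0.01197588 0.138     ]
clock: 16.15
tcp_pos: [0.5132, -0.3128, 0.3011]
orientation: [-0.087, 1.566, 0.071]
wrist_force: [0.2, 0.0, 0.9]
width: 1.004
-95 [319.  82.]
0 [320. 240.]
25 [320. 276.]
100 [320. 371.]
tongs_left [([0.511, -0.292, 0.036], 0.96)]
tongs_right [([0.512, -0.341, 0.035], 0.76)]
[ 0.5153 -0.3118  0.3048] [-0.543  0.491  0.107  1.17  -0.007 -0.647]
[[ 0.01  -0.104  0.995]
 [-0.014  0.994  0.104]
 [-1.    -0.015  0.008]] yaw 1.675
shift [122.8  -0.5  -3.6] (grasp point to [0.5145, -0.3166, 0.027] )
```

View pics/w5.png

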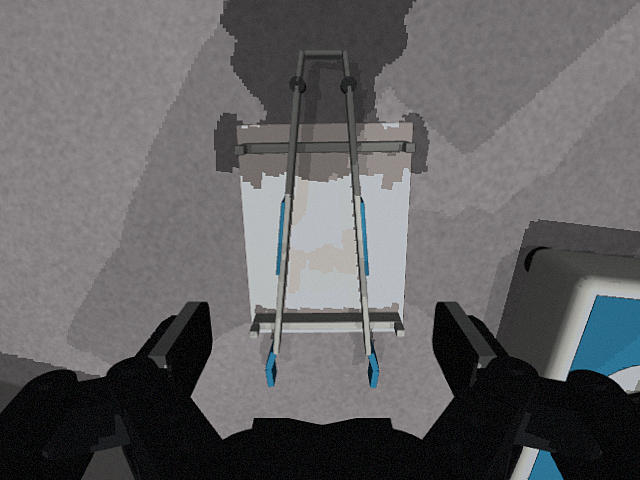

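```bash
python3 -m pendant '[{"claw":0,"tx":35,"ty":0.5,"tz":-2,"twist":0},{"claw":0,"tx":70,"ty":0.5,"tz":-4,"twist":0},{"claw":0,"tx":100,"ty":0.5,"tz":-4,"twist":0},{"claw":0,"tx":118,"ty":0.5,"tz":-4,"twist":0},{"claw":0,"tx":126,"ty":0.5,"tz":-4,"twist":0},{"claw":0,"tx":126,"ty":0.5,"tz":-4,"twist":0},{"claw":0.3,"tx":126,"ty":0.5,"tz":-4,"twist":0},{"claw":0.39,"tx":126,"ty":0.5,"tz":-4,"twist":0},{"claw":0.39,"tx":126,"ty":0.5,"tz":-4,"twist":0},{"claw":0.39,"tx":126,"ty":0.5,"tz":-4,"twist":0},{"claw":0.39,"tx":126,"ty":0.5,"tz":-4,"twist":0}]' 20; python3 st.py
```

```text
clock: 17.22
tcp_pos: [0.513, -0.3149, 0.1816]
orientation: [-0.094, 1.555, 0.067]
wrist_force: [-1.0, 1.1, 7.3]
width: 0.613
[ 0.513  -0.3149  0.1816] [-0.549  0.609 -0.048  0.893 -0.007 -0.652]
[[ 0.015 -0.102  0.995]
 [-0.017  0.995  0.103]
 [-1.    -0.018  0.013]] yaw 1.673
```

```bash
python3 -m pendant '[{"claw":0.39,"tx":-8,"ty":0,"tz":0,"twist":0},{"claw":0.39,"tx":-20,"ty":0,"tz":0,"twist":0},{"claw":0.39,"tx":-45,"ty":0,"tz":0,"twist":0},{"claw":0.39,"tx":-75,"ty":0,"tz":0,"twist":0},{"claw":0.39,"tx":-105,"ty":0,"tz":0,"twist":0},{"claw":0.39,"tx":-135,"ty":10,"tz":0,"twist":0},{"claw":0.39,"tx":-165,"ty":25,"tz":-3,"twist":0.01},{"claw":0.39,"tx":-185,"ty":50,"tz":-6,"twist":0.02},{"claw":0.39,"tx":-200,"ty":80,"tz":-9,"twist":0.03},{"claw":0.39,"tx":-200,"ty":112,"tz":-12,"twist":0.04},{"claw":0.39,"tx":-200,"ty":145,"tz":-15,"twist":0.05},{"claw":0.39,"tx":-200,"ty":178,"tz":-18,"twist":0.06},{"claw":0.39,"tx":-200,"ty":211,"tz":-20,"twist":0.07},{"claw":0.39,"tx":-200,"ty":244,"tz":-22,"twist":0.08},{"claw":0.39,"tx":-200,"ty":277,"tz":-24,"twist":0.09},{"claw":0.39,"tx":-200,"ty":310,"tz":-26,"twist":0.1},{"claw":0.39,"tx":-200,"ty":342,"tz":-28,"twist":0.1},{"claw":0.39,"tx":-200,"ty":370,"tz":-30,"twist":0.1},{"claw":0.39,"tx":-200,"ty":395,"tz":-30,"twist":0.1},{"claw":0.39,"tx":-200,"ty":410,"tz":-30,"twist":0.1}]'
python3 -m pendant '[{"claw":0.39,"tx":0,"ty":7,"tz":0,"twist":0},{"claw":0.39,"tx":0,"ty":7,"tz":0,"twist":0},{"claw":0.39,"tx":0,"ty":7,"tz":0,"twist":0}]'
python3 -c "
from h import *
c,im=snap('wrist','w6')
for n in ('tongs_jaw','coral_cup','white_cup','steel_pot'):
    print(n,[(np.round(d['centre'],3).tolist(),round(d['p'],2)) for d in bot.recognise(n,'wrist')][:3])
"; python3 st.py
```

```text
clock: 18.88
tcp_pos: [0.4372, 0.0954, 0.3731]
orientation: [-0.014, 1.56, -0.006]
wrist_force: [0.1, 0.3, -0.9]
width: 0.607
clock: 19.13
tcp_pos: [0.438, 0.1, 0.3722]
orientation: [-0.014, 1.561, -0.009]
wrist_force: [0.8, 0.0, -0.9]
width: 0.611
tongs_jaw [([0.389, 0.092, 0.225], 0.91), ([0.357, 0.103, 0.017], 0.87), ([0.315, -0.159, 0.012], 0.67)]
coral_cup [([0.591, 0.101, 0.096], 0.88)]
white_cup []
steel_pot [([0.596, 0.202, 0.129], 0.8)]
[0.4381 0.0993 0.3716] [ 0.228  0.157 -0.188  1.22  -0.016  0.227]
[[ 0.009 -0.001  1.   ]
 [-0.014  1.     0.001]
 [-1.    -0.014  0.009]] yaw 1.571
```

View pics/w6.png

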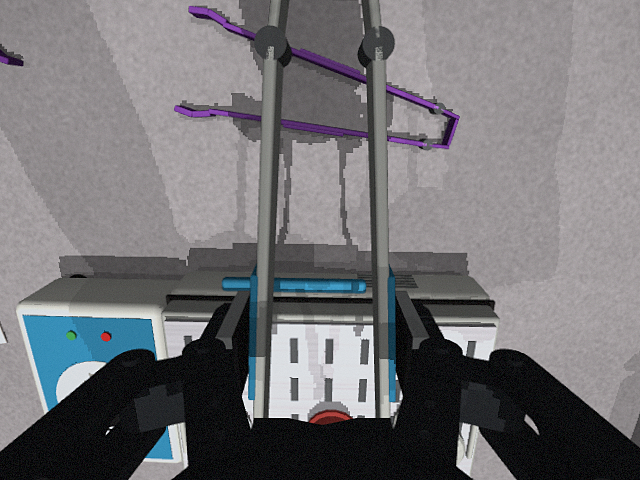

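Tongs are held straight and level (hinges at (270,42) and (377,42)). The coral cup is hidden, so I'll fit its position from the scene and side pictures.

Run:
```python
from h import *
from scipy.optimize import least_squares
t=np.linspace(0,2*np.pi,60)
def hull(c,x,y):
    P=[]
    for r,z in((.018,.138),(.018,.093),(.021,.093),(.021,.09)): P+=[proj(c,[x+r*np.cos(a),y+r*np.sin(a),z]) for a in t]
    return cv2.convexHull(np.array(P,np.float32))[:,0]
allv=[]
for n,box in(("scene",(415,240,465,290)),("side",(360,130,405,180))):
    im=cv2.imread(f"pics/{n}0.png").astype(int);c=bot.camera_params(n);c["f"]=240/np.tan(np.radians(c["fov_y"]/2))
    m=(im[...,2]>1.6*im[...,1])&(im[...,2]>60);k=np.zeros_like(m);x0,y0,x1,y1=box;k[y0:y1,x0:x1]=1;m&=k
    v,u=np.nonzero(m);q=np.array([u.min(),u.max()+1,v.min(),v.max()+1],float)-.5
    f=lambda p:(lambda h:np.array([h[:,0].min(),h[:,0].max(),h[:,1].min(),h[:,1].max()])-q)(hull(c,*p))
    r=least_squares(f,[.607,.097],diff_step=1e-3);print(n,q,r.x.round(4),r.fun.round(1))
```

```text
scene [424.5 448.5 249.5 277.5] [0.6114 0.103 ] [-0.8  0.8 -1.   0.9]
side [370.5 390.5 142.5 170.5] [0.6118 0.1043] [-0.5  0.5 -0.9  0.9]
```

```bash
python3 -m pendant '[{"claw":0.39,"tx":10,"ty":3,"tz":0,"twist":0},{"claw":0.39,"tx":30,"ty":6,"tz":0,"twist":0},{"claw":0.39,"tx":55,"ty":6,"tz":0,"twist":0},{"claw":0.39,"tx":75,"ty":6,"tz":0,"twist":0},{"claw":0.39,"tx":88,"ty":6,"tz":0,"twist":0},{"claw":0.39,"tx":95,"ty":6,"tz":0,"twist":0},{"claw":0.39,"tx":95,"ty":6,"tz":0,"twist":0},{"claw":0.39,"tx":95,"ty":6,"tz":0,"twist":0}]'; python3 st.py .511 .102 .122
python3 -c "
from h import *
a,im=snap('side','d1');b,i2=snap('scene','d2')
cv2.imwrite('pics/d.png',np.hstack([cv2.resize(im[90:310,230:450],(400,400)),cv2.resize(i2[160:380,340:560],(400,400))])[:,:,::-1])"
```

```text
clock: 20.05
tcp_pos: [0.4391, 0.1046, 0.2767]
orientation: [-0.012, 1.562, -0.01]
wrist_force: [-0.5, 0.1, -0.3]
width: 0.606
[0.4391 0.1046 0.2767] [ 0.238  0.246 -0.343  0.976 -0.016  0.237]
[[ 0.009 -0.002  1.   ]
 [-0.014  1.     0.002]
 [-1.    -0.014  0.009]] yaw 1.572
shift [ 0.3 -0.5 70.6] (grasp point to [0.511, 0.102, 0.122] )
```

View pics/d.png

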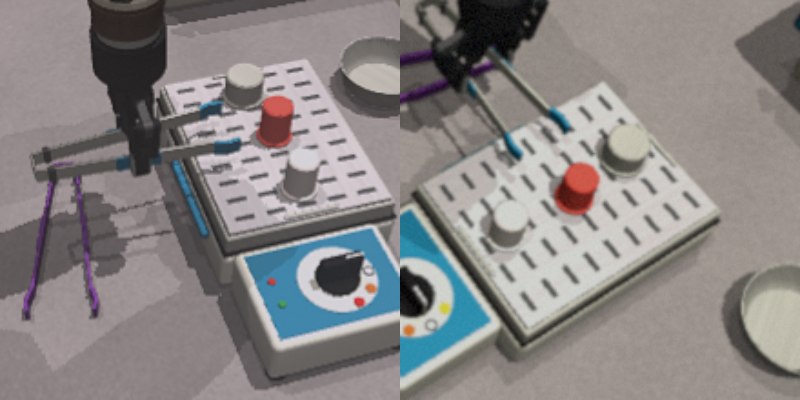

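Side (left) and scene (right): tongs are level in front of the coral cup. Their tips in scene pixels are about (404,245) and (432,230); the neighbours are clear of the path.

```bash
python3 -c "
from h import *
c=cam('scene');d=cam('side')
s=220/400
print(at_z(c,(404.4,245.3),.122).round(4),at_z(c,(431.9,230.4),.122).round(4))
print(at_z(d,(230+221*s,90+108*s),.122).round(4),at_z(d,(230+238*s,90+146*s),.122).round(4))
for n in ('steel_pot','white_cup'):
  for k in ('scene','side'): print(n,[(np.round(e['centre'],3).tolist(),round(e['p'],2)) for e in bot.recognise(n,k)][:1])
"
python3 -m pendant '[{"claw":0.39,"tx":0,"ty":0,"tz":8,"twist":0},{"claw":0.39,"tx":0,"ty":0,"tz":20,"twist":0},{"claw":0.39,"tx":0,"ty":0,"tz":30,"twist":0},{"claw":0.39,"tx":0,"ty":0,"tz":30,"twist":0}]'
```

```text
[0.5503 0.0704 0.122 ] [0.5524 0.1358 0.122 ]
[0.5559 0.1331 0.122 ] [0.5533 0.0687 0.122 ]
steel_pot [([0.607, 0.174, 0.124], 0.97)]
steel_pot [([0.595, 0.166, 0.116], 0.62)]
white_cup [([0.615, 0.009, 0.14], 0.83)]
white_cup [([0.6, 0.009, 0.127], 0.73)]
clock: 20.68
tcp_pos: [0.4712, 0.1052, 0.2773]
orientation: [-0.012, 1.559, -0.009]
wrist_force: [-0.3, 0.2, -1.1]
width: 0.614
```

```bash
python3 -m pendant '[{"claw":0.39,"tx":0,"ty":0.5,"tz":10,"twist":0},{"claw":0.39,"tx":0,"ty":0.5,"tz":20,"twist":0},{"claw":0.39,"tx":0,"ty":0.5,"tz":30,"twist":0},{"claw":0.39,"tx":0,"ty":0.5,"tz":38,"twist":0},{"claw":0.39,"tx":0,"ty":0.5,"tz":41,"twist":0},{"claw":0.39,"tx":0,"ty":0.5,"tz":41,"twist":0},{"claw":0.39,"tx":0,"ty":0.5,"tz":41,"twist":0}]'
python3 -c "
from h import *
a,im=snap('side','e1');b,i2=snap('scene','e2')
cv2.imwrite('pics/e.png',np.hstack([cv2.resize(im[90:250,290:450],(400,400)),cv2.resize(i2[180:340,360:520],(400,400))])[:,:,::-1])"
```

```text
clock: 21.27
tcp_pos: [0.5095, 0.1055, 0.2769]
orientation: [-0.013, 1.563, -0.009]
wrist_force: [-0.4, 0.3, -2.0]
width: 0.608
```

View pics/e.png

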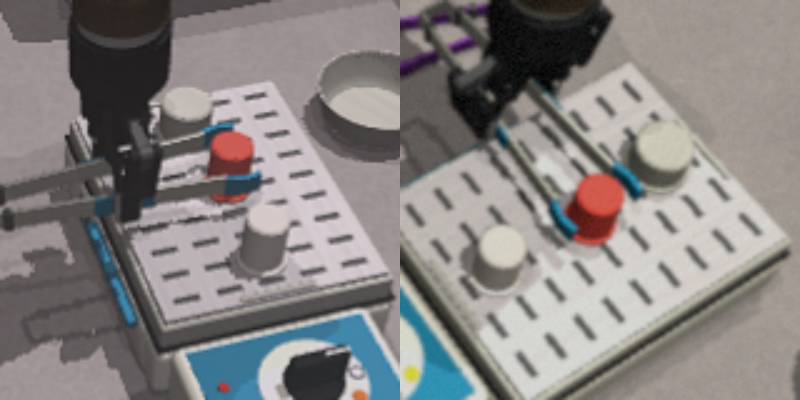

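The cup sits between the V-jaws with the neighbours untouched. Close and check the opening.

```bash
python3 -m pendant '[{"claw":0.43,"tx":0,"ty":0,"tz":0,"twist":0},{"claw":0.46,"tx":0,"ty":0,"tz":0,"twist":0},{"claw":0.49,"tx":0,"ty":0,"tz":0,"twist":0},{"claw":0.51,"tx":0,"ty":0,"tz":0,"twist":0},{"claw":0.53,"tx":0,"ty":0,"tz":0,"twist":0},{"claw":0.55,"tx":0,"ty":0,"tz":0,"twist":0},{"claw":0.58,"tx":0,"ty":0,"tz":0,"twist":0},{"claw":0.65,"tx":0,"ty":0,"tz":0,"twist":0},{"claw":0.8,"tx":0,"ty":0,"tz":0,"twist":0},{"claw":0.8,"tx":0,"ty":0,"tz":0,"twist":0},{"claw":0.8,"tx":0,"ty":0,"tz":0,"twist":0},{"claw":0.8,"tx":0,"ty":0,"tz":0,"twist":0}]' 30
```

```text
clock: 22.37
tcp_pos: [0.5098, 0.1056, 0.2772]
orientation: [-0.013, 1.562, -0.009]
wrist_force: [-0.6, 1.5, 0.6]
width: 0.452
```

```bash
python3 -m pendant '[{"claw":0.8,"tx":-3,"ty":0,"tz":0,"twist":0},{"claw":0.8,"tx":-8,"ty":0,"tz":0,"twist":0},{"claw":0.8,"tx":-15,"ty":0,"tz":0,"twist":0},{"claw":0.8,"tx":-25,"ty":0,"tz":0,"twist":0},{"claw":0.8,"tx":-37,"ty":0,"tz":0,"twist":0},{"claw":0.8,"tx":-50,"ty":0,"tz":0,"twist":0},{"claw":0.8,"tx":-63,"ty":0,"tz":0,"twist":0},{"claw":0.8,"tx":-76,"ty":0,"tz":0,"twist":0},{"claw":0.8,"tx":-88,"ty":0,"tz":0,"twist":0},{"claw":0.8,"tx":-97,"ty":0,"tz":0,"twist":0},{"claw":0.8,"tx":-103,"ty":0,"tz":0,"twist":0},{"claw":0.8,"tx":-106,"ty":0,"tz":0,"twist":0},{"claw":0.8,"tx":-106,"ty":0,"tz":0,"twist":0},{"claw":0.8,"tx":-106,"ty":0,"tz":0,"twist":0},{"claw":0.8,"tx":-106,"ty":0,"tz":0,"twist":0},{"claw":0.8,"tx":-106,"ty":0,"tz":0,"twist":0}]'
python3 -c "
from h import *
a,im=snap('side','f1')
for n in ('coral_cup','steel_pot','white_cup','selector_grip'):print(n,[(np.round(e['centre'],3).tolist(),round(e['p'],2)) for e in bot.recognise(n,'side')][:2])
b,i2=snap('scene','f2')
for n in ('coral_cup','steel_pot','white_cup'):print(n,[(np.round(e['centre'],3).tolist(),round(e['p'],2)) for e in bot.recognise(n,'scene')][:2])
cv2.imwrite('pics/f.png',np.hstack([cv2.resize(im[60:280,260:480],(400,400)),cv2.resize(i2[150:370,320:540],(400,400))])[:,:,::-1])"
```

```text
clock: 23.7
tcp_pos: [0.5087, 0.1071, 0.3823]
orientation: [-0.013, 1.564, -0.009]
wrist_force: [-0.5, 0.4, -1.2]
width: 0.453
coral_cup [([0.603, 0.097, 0.238], 0.76)]
steel_pot [([0.595, 0.165, 0.116], 0.92), ([0.482, 0.12, 0.226], 0.32)]
white_cup [([0.601, 0.009, 0.127], 0.66), ([0.485, 0.089, 0.228], 0.66)]
selector_grip [([0.607, -0.11, 0.091], 0.9), ([0.608, 0.096, 0.241], 0.58)]
coral_cup [([0.614, 0.101, 0.238], 0.75)]
steel_pot [([0.614, 0.176, 0.126], 0.72)]
white_cup [([0.616, 0.011, 0.138], 0.65)]
```

View pics/f.png

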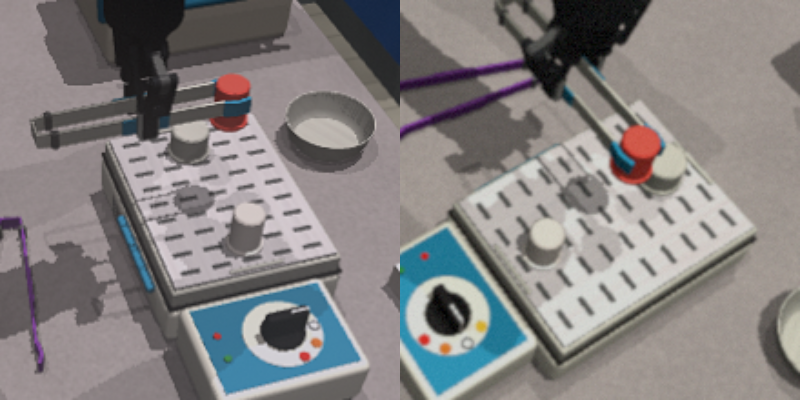

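The cup is in the jaws about 105 mm above the rack and upright, the other vessels are where they were, and the knob is at white. Handing in.

```bash
python3 -c "
from workcell import bot
s=bot.read_state();print(s['clock'],s['width'],s['wrist_force']);print(bot.job_done())"
```

```text
24.15 0.4544755855037177 [-1.55147568e-01  4.76076867e-04 -1.43120415e+00]
the job is handed in; nothing more can be done
None
```

The job is done and handed in at 24.2 s. The knob is off, and the closed tongs hold the coral-red cup mouth down over the rack.

**What I did**
- **Knob:** I turned it from short steam (orange) to off. After release, the wrist view showed the pointer on the white mark, and the last pictures still do.
- **Cup:** I took the steel tongs from their rest, closed them on the cup and lifted it straight up.

**Last checks**
- **Grip:** the opening across the panels is about 38.5 mm. About 39 mm is expected on the cup and 26 mm if empty.
- **Height:** both the side and scene cameras place the cup about 10 cm above the rack, upright in the picture.
- **Other vessels:** the white cup reads within 2 mm of its first position in both cameras. The pot agrees to about 3 mm in the side view. In the scene view it reads about 9 mm from where it started; the lifted cup partly hides it there, so I take this as a visibility effect.
- **Forces:** wrist force readings at the end of each move stayed at 12 N or less.

**What went wrong**
- My first move to the knob ran the last joint to the end of its range. The arm drifted sideways, touching nothing as far as the readings show, and the tool tilted 4.5°.
- I took most of that out at the opposite end of the range, leaving about 1° of tilt, and then used the other half-turn grasp.
- One earlier move command was refused because its rows lacked some values.

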